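Load a clamping bar into a tilted drill jig

TASK

Load the loose steel clamping bar into the tilted drill jig: gently lay it flat on the upper part of the tilted plate, lengthwise along the long fence but clear of it, and let go, so that it slides down by itself into the corner until the sprung side plunger stops it short of the end stop. Then push its upper end down along the fence, past the plunger, and press it firmly home on the finely set stop screw (never with more than 25 N). Finally swing the clamp arm right round over the bar as far as it goes, so that its sprung pad holds the bar down, and leave the vial, the black spindle and the coupling beside the jig where they stand.

Things in the scene. Friction and masses are not known exactly. Their poses are not given: they have to be found in the camera images.
- bar: Loose ground-steel clamping bar, 30 x 94 mm, 20.5 mm thick, 0.2 to 0.28 kg; on top two black screw heads, 12 mm wide, 8.5 mm high, some 32 mm either side of the middle. Origin: centre of its underside; z up, y along the 94 mm length, x across the 30 mm width; a half turn about z makes no difference. Lies flat on the bench left of the jig. Grip it across the width at mid length.
- nest: Tilted plate of the fixed jig. Origin: the locating corner on its face; z the plate's normal, x up the slope along the fence (22 deg rise, away from the robot), y across, towards the fence (which lies lower, 22 deg). The face spans x -18 to 170, y -92 to 14 mm. Oiled: the bar slides down by itself. Bar home: length along x, origin at y -15, z 0, x 47 to 55 mm (as the stop is set).
- fence_end (a point): Upper end of the fence, on its face at plate level: x 170, y 0, z 0 mm of the nest. The fence is a straight rail 10 mm high along the plate's left side, from x 0 to 170 mm, 12 mm wide (y 0 to 12 mm).
- end_stop: End stop at the foot of the plate; its frame and origin are those of the nest. A fixed block (x -19 to -7, y -29 to -3 mm, 18 mm high) holds the stop screw, whose flat 12 mm face (y -15, z 10 mm) is set anew for each batch anywhere from x 0 to 8 mm and locked. The setting is not measured: the bar's lower end is home when it bears on this face, which only the push tells.
- plunger_tip (a point): Tip, when out, of the sprung side plunger that faces the fence: x 12, y -27, z 9 mm of the nest; a round steel nose of 9 mm radius, 3 mm into the bar's lane. Its housing, 22 mm high, covers x 2 to 47, y -76 to -50 mm; a slanting lead-in guide, 10 mm high, runs from x 24, y -31 to x 56, y -50 mm. A bar that slides down by itself stops on the nose with its origin at x 65 to 66 mm.
- plunger (a joint): Travel of the side plunger in m: 0 out, about 0.0025 when the 30 mm bar lies beside it against the fence. It pushes with 7 to 8 N when out, then 13 N. Shoving the bar's corner past the nose takes some 8 to 14 N along the fence, after that 3 to 6 N all the way to the stop.
- clamp_arm (a joint): Swing clamp: a steel arm, z 31 to 39 mm above the plate, turning about an axis along the nest's z. Value in rad, counter-clockwise seen from above the plate: 0 to 0.25 when parked (0 points 50 deg from the nest's +x towards -y, 0.88 along +x), 2.45 at its end of travel, pointing at the fence across the bar. It turns stiffly (0.08 N m) and stays where it is left.
- clamp_pivot (a point): Axis of the clamp arm at plate level: x 36, y -62, z 0 mm of the nest. The arm reaches to 73 mm radius.
- clamp_knob (a point): Centre of the clamp arm's black knob, an upright pin 15 mm in diameter, z 41 to 65 mm above the plate, 62 mm from the arm's axis. To swing the arm, push the knob sideways, or take it between the fingers, along its arc; up to about 10 N.
- clamp_pad (a joint): Lift of the sprung pad under the clamp arm (a round nose of 5 mm radius, 47 mm from the arm's axis, its tip 19 mm above the plate) in m: 0 free, about 0.001 when it stands on the bar, on which it then presses with about 7 N. It rides up over the edge of the bar by itself as the arm is swung.
- vial: Bystander: closed whitish plastic vial, 30 mm across, 57 mm high, standing on the bench; origin at the centre of its underside.
- spindle: Bystander: black stepped spindle, foot 33 mm across, 55 mm high, standing on the bench; origin at the centre of its underside.
- coupling_part: Bystander: small turned aluminium coupling, 25 x 34 x 30 mm, on the bench; origin at the centre of its underside.
Things that resemble listed ones, but are neither listed nor needed, are in the scene too. Of the things like the bar, leave any that is red; of the rest the smaller one is meant.

How it is judged:
On the way, in this order (a step that is already met when the one before it is completed fails the run):
1. the bar lies flat on the upper part of the tilted plate, lengthwise, at least 10 mm clear of the fence and 30 mm up from the end stop (angle between the z axis of bar and the z axis of nest, either way round below 0.05 rad and angle between the y axis of bar and the x axis of nest, either way round below 0.15 rad and z of bar in the frame of nest between -0.003 and 0.003 m and x of bar in the frame of nest above 0.077 m and y of bar in the frame of nest below -0.025 m), for 0.05 s.
2. let go, the bar has slid down against the fence and rests on the side plunger, touched by nothing of the robot (angle between the z axis of bar and the z axis of nest, either way round below 0.04 rad and angle between the y axis of bar and the x axis of nest, either way round below 0.03 rad and z of bar in the frame of nest between -0.002 and 0.002 m and x of bar in the frame of nest between 0.06 and 0.072 m and y of bar in the frame of nest above -0.0165 m and contact force between the fingers and bar below 0.05 N and linear speed of bar below 0.01 m/s), for 0.2 s.
3. pushed past the plunger, the bar is pressed home against the fence (within 1.5 mm) and onto the stop screw (with more than 3 N) while the clamp is still open (angle between the z axis of bar and the z axis of nest, either way round below 0.04 rad and angle between the y axis of bar and the x axis of nest, either way round below 0.03 rad and z of bar in the frame of nest between -0.002 and 0.002 m and x of bar in the frame of nest between 0.0455 and 0.0565 m and y of bar in the frame of nest above -0.0165 m and contact force between end_stop and bar above 3 N and value of joint clamp_arm below 1 rad), for 0.1 s.
At the end, for the whole second after the job is handed in: The bar rests flat and square within 1.5 mm of the fence, in its seat at the stop screw (origin 45.5 to 56.5 mm up the slope from the nest's), the side plunger pressed in beside it; the clamp arm is swung over it to its end of travel (within 0.1 rad), its sprung pad on the bar (angle between the z axis of bar and the z axis of nest, either way round below 0.04 rad and angle between the y axis of bar and the x axis of nest, either way round below 0.03 rad and z of bar in the frame of nest between -0.002 and 0.002 m and x of bar in the frame of nest between 0.0455 and 0.0565 m and y of bar in the frame of nest above -0.0165 m and linear speed of bar below 0.01 m/s and value of joint clamp_arm above 2.35 rad and value of joint clamp_pad above 0.0004 m and value of joint plunger above 0.0015 m); the robot touches nothing.
It fails at once if the end stop is pressed with more than 25 N (contact force between end_stop and bar above 25 N).
It fails at once if the bar is dropped or pressed onto the plate and its fence with more than 40 N (contact force between nest and bar above 40 N).
It fails at once if the vial, the spindle or the coupling is moved more than 25 mm (distance of any of vial, spindle, coupling_part from where it was at the start of the episode above 0.025 m).
It also fails if it takes over 58 s, if anything falls off the work surface, if the arm or the gripper's body presses on something with over 40 N, if the wrist force passes 120 N, or if a joint passes its speed limit or range.

ROBOT

A 7-joint arm with a two-finger parallel gripper is mounted at the origin on a cart in front of the work surface, level with it; the furniture and walls round the work are solid. World frame = base frame: x ahead of the robot, y to its left, z up, the work surface at z = 0. Lengths are in m, angles in rad, forces in N, time in s.
With the tool pointing down it reaches from about 0.4 to 0.85 m from the base axis. Payload 10.4 kg.
Tool frame: the origin (TCP) lies at the very end of the fingers, on their centre line; the grasp point (between the pads) lies r.tcp_to_grasp behind it (r.tcp_to_grasp is the distance from the TCP to the grasp point, in m); z points along the fingers, y is the line along which they close (so a half turn about z gives the same grasp; the last joint's range is limited). The gripper opens to 87 mm and grips with 3 to 60 N. Pads are 19 mm wide; open, the fingers measure 117 mm over their backs; the gripper's body (75 mm by 190 mm) begins 51 mm behind the grasp point.
Start: joints at [-1.134, 0.332, -0.065, 1.46, 0.022, 1.35, -0.088], TCP at [0.277, 0.56, 0.223] pointing down, gripper open.
Joint ranges: [-2.6, 2.6], [-0.5, 2.12], [-1.47, 1.34], [0.16, 2.42], [-1.27, 4.41], [0.06, 2.06], [-2.6, 2.6]. Speed limits (rad/s): [2.22, 2.22, 2.79, 2.79, 3.14, 3.14, 3.14].

INTERFACE

Orientations are given as a unit quaternion [x, y, z, w].
In Python, from bench import monitor, cams, ticket, r gives the robot as it stands.
- The arm moves only by the shell command python3 -m crank 'ROWS' [OPENING] [FORCE]. ROWS is a JSON object whose one key "steps" holds a list of rows, each a list of 2 entries, a list of its own where there are three numbers: the shift along the world's x, y, z in units of 25 mm (1.0 is 25 mm), then the turn, a rotation vector about the world's x, y, z in units of 5 degrees (1.0 is 5 degrees). In form: {"steps": [[[x, y, z], [ax, ay, az]], ...]}. A call has 1 to 10 rows; each row shifts and turns the commanded pose from where the row before left it; what a row does not reach is not made up. A row lasts 1/12 s, in which the tool goes at most 41.7 mm and 7.16 degrees, less where a joint would pass 70% of its speed; a pose out of reach is approached as far as the arm can. A call is refused whole if a number of a shift passes 1 or a number of a turn 1, either way. A call with a gripper value outside its range is refused whole. OPENING is the finger opening in mm, from 0 to 87, set as the call begins (- or left out, the last holds). The fingers move at their own pace and stop on an object; FORCE is the grip in N (left out, the last holds). Time passes only in rows, so rows that do not move let the fingers close. It gives the time, the measured TCP pose, the force, the opening and the grip force at its end, in the units of the state.
- monitor.read_state(): the state, without advancing time (a new reading comes with each control period).
- cams.camera(name): name is "scene" or "top"; returns a dict with "pixels" (384x512x3 uint8, blue, green, red), "z_map" (384x512 float32, m along the optical axis (not along the pixel's ray), 0 where there is no reading), "vfov" (degrees; the focal length in pixels is half the picture's height over the tangent of half this angle, whatever the lens; pixels are square), "cx", "cy" (the principal point, pixels), "T" (4x4, takes a point from camera to world coordinates). Camera axes: x right, y up, looking along -z (the intrinsics and any distortion apply to the point x, -y, -z); pixel columns grow to the right and rows downward; lengths in m; the calibration is good to about 2 mm. A picture is of the moment at which its call begins.
- ticket.close_job(): hands the job in; it is judged then, once.
The state is a dict: "time": time; "joint_positions": joint angles; "joint_vel": joint speeds; "joint_torque": joint torques, N m; "ee_pos": TCP position; "eef_rot": TCP orientation; "ft_force": force on the tool from outside, world axes, zero at the start; "torque": the same for the moment, N m; "width": finger opening in m; "grip_force": force on a finger pad.
Only numpy, scipy, OpenCV 4.12 (cv2) and the standard library are available. Lean on these libraries where they do the work, as an engineer would, in place of code of your own. Each camera call takes 0.05 s, during which the arm holds its last target. There are 200 camera calls.

## Working session

There is one attempt and no reset: what is moved stays moved. The work goes in short steps, Python scripts to look and compute and a shell command to move; the robot and the scene stay as the last step left them, time stands still between calls to the robot, and variables do not carry over. Pictures are saved under pics/ and viewed, at most 10 in all, crops included, and the job is handed in when it is done.

```bash
ls; mkdir -p pics; cat > h.py <<'E'
import numpy as np, cv2
from bench import monitor, cams, ticket, r
def grab(name):
    c=cams.camera(name); im=c["pixels"]; h=im.shape[0]
    c["f"]=h/2/np.tan(np.radians(c["vfov"])/2); return c
def pts(c):
    z=c["z_map"]; v,u=np.mgrid[:z.shape[0],:z.shape[1]]
    X=(u-c["cx"])/c["f"]*z; Y=-(v-c["cy"])/c["f"]*z
    P=np.stack([X,Y,-z,np.ones_like(z)],-1)@np.array(c["T"]).T
    return P[...,:3]
E
python3 - <<'E'
from h import *
import pickle
for n in("scene","top"):
    c=grab(n); cv2.imwrite(f"pics/{n}0.png",c["pixels"]); print(n,{k:v for k,v in c.items() if k not in("pixels","z_map")}); pickle.dump(c,open(n+"0.pkl","wb"))
s=monitor.read_state(); print(s, r.tcp_to_grasp)
E
```

```text
pics
scene {'vfov': 47.76630532287712, 'cx': 260.86512172584514, 'cy': 195.41783718788713, 'T': array([[-0.76432981,  0.3677753 , -0.52966146,  0.0292302 ],
       [-0.64455654, -0.41203038,  0.64403248,  1.07163076],
       [ 0.01862262,  0.83364998,  0.55197908,  0.65436276],
       [ 0.        ,  0.        ,  0.        ,  1.        ]]), 'f': np.float64(433.6168056204129)}
top {'vfov': 56.403240863171305, 'cx': 261.70020971376726, 'cy': 192.36081412282968, 'T': array([[-0.01266794,  0.99081289, -0.13464523,  0.43668998],
       [-0.99959358, -0.00910931,  0.02701297,  0.46448002],
       [ 0.02553827,  0.1349327 ,  0.9905256 ,  0.99309316],
       [ 0.        ,  0.        ,  0.        ,  1.        ]]), 'f': np.float64(358.05417089955364)}
{'time': 0.1, 'joint_positions': array([-1.13358252,  0.33278833, -0.06468278,  1.46085897,  0.02161333,
        1.34990013, -0.08849801]), 'joint_vel': array([ 6.57440545e-04,  1.18568777e-03, -6.40318611e-05, -1.07860742e-03,
       -2.56255537e-04,  3.96315184e-04,  9.78344869e-04]), 'joint_torque': array([ 9.46139517e-04, -6.24547148e+01,  2.42370134e-02, -3.90718138e+01,
       -6.13460178e-02,  3.64597770e-02,  8.96815141e-05]), 'ee_pos': array([0.277226  , 0.55976535, 0.22184539]), 'eef_rot': array([ 2.27882993e-01,  9.73688320e-01, -6.20522543e-04, -1.06155866e-04]), 'ft_force': array([-0.40215054,  0.55605904, -0.90884447]), 'torque': array([ 0.0177496 , -0.00382868,  0.02693061]), 'grip_force': 0.0, 'width': 0.08694519530652} 0.0187
```

View pics/scene0.png

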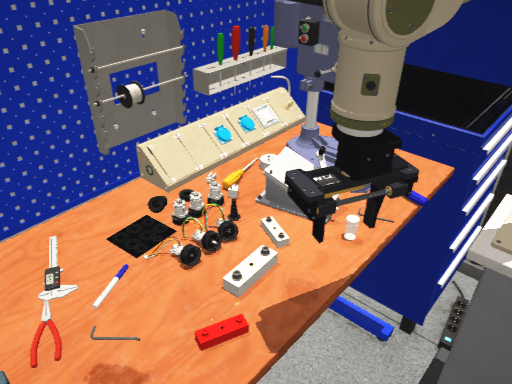

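View pics/top0.png

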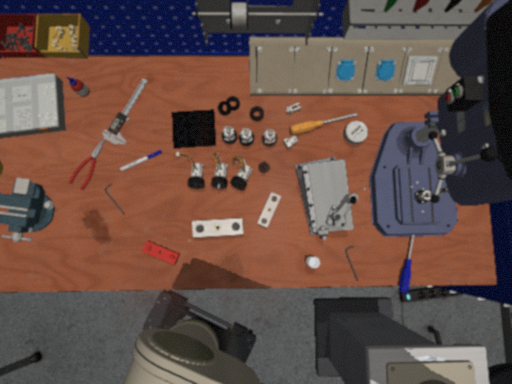

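Top view: the things like the bar are red at (161,252), large silver at (217,228) and small silver at (269,210). The small silver one is meant. The jig is at (327,197), vial (313,262), spindle (264,168), coupling around (291,141). Next I measure and check one close crop.

```bash
python3 - <<'E'
from h import *
import pickle
T=pickle.load(open("top0.pkl","rb")); S=pickle.load(open("scene0.pkl","rb"))
a=cv2.resize(T["pixels"][120:280,240:370],None,fx=3.6,fy=3.6,interpolation=cv2.INTER_CUBIC)
cv2.imwrite("pics/crop0.png",a)
PT=pts(T);PS=pts(S)
print("bench z top",np.median(PT[200:260,100:140,2]),"scene",np.median(PS[290:330,140:190,2]))
def bar(P,c,u0,u1,v0,v1,h=.0205):
    sub=P[v0:v1,u0:u1]; m=(abs(sub[...,2]-h)<.006)
    q=sub[m]; 
    x=q[:,:2].astype(np.float32)*1000
    print(len(q),"z",np.median(q[:,2]),cv2.minAreaRect(x))
bar(PT,T,255,284,188,230); bar(PS,S,258,292,212,248)
# plate fit
for n,P,(u0,u1,v0,v1) in(("top",PT,(303,328,170,215)),):
    q=P[v0:v1,u0:u1].reshape(-1,3); q=q[np.isfinite(q).all(1)]
    for k in range(6):
        c=q.mean(0); nrm=np.linalg.svd(q-c,full_matrices=False)[2][2]; d=(q-c)@nrm; q=q[abs(d)<max(.002,2*d.std())]
    print(n,len(q),c,nrm*np.sign(nrm[2]),d.std())
for v in range(150,245,6): print(v,[int(1000*PT[v,u,2]) for u in range(292,364,4)])
E
```

```text
bench z top -0.00012275904438180385 scene 0.0007558508623611293
357 z 0.020249349054817123 ((522.0204467773438, 419.79290771484375), (29.907611846923828, 93.78657531738281), 64.8359603881836)
332 z 0.021178164151504808 ((523.2574462890625, 419.5979919433594), (31.921478271484375, 98.85455322265625), 63.8251838684082)
top 1020 [0.56074729 0.29876433 0.07063786] [-0.44499872  0.6692365   0.59506189] 0.010878165551324195
150 [-1, 3, 0, -2, 0, -1, -3, 1, 0, 2, 2, 0, 2, 2, -1, 0, 0, 0]
156 [0, -2, 0, 0, 0, 993, -1, 1, 0, 0, 0, -3, -1, 1, -2, -3, 0, -1]
162 [0, 0, 0, -2, 10, 12, 99, 109, 112, 117, 120, 123, 126, 128, 0, -1, 0, 0]
168 [2, 9, 14, 98, 93, 99, 100, 105, 108, 110, 112, 116, 120, 120, -1, 1, 1, -3]
174 [0, -1, 9, 96, 97, 91, 94, 99, 101, 104, 105, 112, 112, 116, 0, -1, -1, -1]
180 [-1, -1, 10, 19, 88, 83, 88, 93, 95, 100, 98, 104, 104, 109, 0, 0, 1, 0]
186 [0, 3, 9, 11, 86, 76, 79, 82, 85, 90, 93, 98, 100, 104, 2, -2, 0, 0]
192 [0, -2, 0, 13, 77, 70, 76, 77, 83, 84, 85, 88, 89, 95, 98, 1, -2, -1]
198 [0, 1, -1, 10, 72, 73, 66, 72, 73, 78, 80, 83, 88, 89, 127, 160, 137, -1]
204 [-2, 0, -3, 11, 9, 66, 63, 62, 68, 71, 73, 993, 81, 121, 124, 1, 2, 2]
210 [0, -1, 1, 3, 8, 61, 53, 56, 61, 63, 75, 89, 113, 115, 77, 0, -1, -2]
216 [-1, -3, 1, 0, 13, 53, 41, 49, 50, 68, 61, 108, 113, 85, 72, 2, 2, 0]
222 [0, 0, 1, 2, 7, 50, 41, 39, 49, 67, 75, 77, 80, 84, 65, 64, 0, 0]
228 [1, -1, 0, -2, 1, 8, 32, 50, 52, 38, 44, 50, 53, 55, 59, 63, 2, 0]
234 [-1, -5, -3, -1, 1, 6, 2, 46, 51, 0, 0, 0, 1, 3, -1, 0, 0, -1]
240 [-1, 1, 1, 2, 0, 0, -1, 0, 0, -1, 0, 0, -2, 0, 0, 2, 1, 0]
```

View pics/crop0.png

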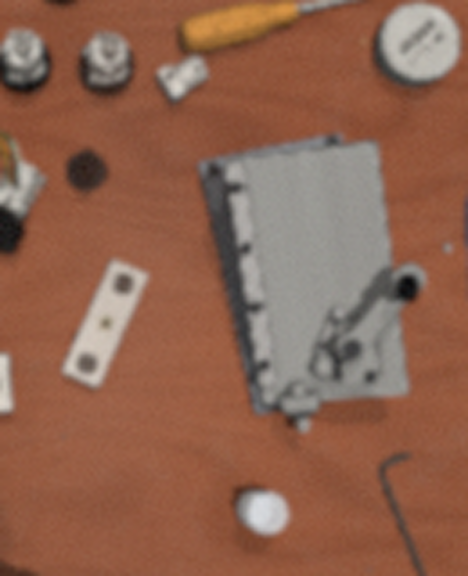

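The crop shows the small silver bar at (104,322), the fence along the plate's left edge from (225,165) to (262,400), the end stop at (300,395) and the knob at (405,285). Now the nest frame.

```bash
cat > nest.py <<'E'
from h import *
import pickle
T=pickle.load(open("top0.pkl","rb")); PT=pts(T)
q=PT[168:202,318:342].reshape(-1,3)
for k in range(10):
    c=q.mean(0); n=np.linalg.svd(q-c,full_matrices=False)[2][2]; n*=np.sign(n[2]); d=(q-c)@n; q=q[abs(d)<max(.003,2*d.std())]
A=PT[150:240,292:364].reshape(-1,3); A=A[A[:,2]>.02]; H=(A-c)@n
# face points and the fence
face=A[abs(H)<.004]
ex=np.array([1,0,0])-n*n[0]; ex/=np.linalg.norm(ex); ey=np.cross(n,ex)
def P2(Q): return np.c_[(Q-c)@ex,(Q-c)@ey]
f=P2(face); F=P2(A[(H>.006)&(H<.013)])
F=F[F[:,1]>np.percentile(f[:,1],85)-.01]
print("n",n,"N",len(q),d.std()," face/fence",len(face),len(F))
rect=cv2.minAreaRect((f*1000).astype(np.float32)); print("face rect",rect)
fr=cv2.minAreaRect((F*1000).astype(np.float32)); print("fence rect",fr)
l=cv2.fitLine((F*1000).astype(np.float32),cv2.DIST_HUBER,0,.01,.01).ravel(); print("fence line",l)
E
cat > n2.py <<'E'
from nest import *
t=l[:2]*np.sign(l[0]); X=ex*t[0]+ey*t[1]; Y=np.cross(n,X)
print("rise x",np.degrees(np.arcsin(X[2])),"drop y",np.degrees(np.arcsin(Y[2])),"yaw",np.degrees(np.arctan2(X[1],X[0])))
a=np.c_[(A-c)@X,(A-c)@Y,H]*1000
fc=a[abs(a[:,2])<4]; g=P2(A[(H>.006)&(H<.013)])
fe=np.c_[(F)@t,F@np.array([-t[1],t[0]])]*1000
print("fence x range",np.percentile(fe[:,0],[0,1,3,50,97,99,100]),"y",np.percentile(fe[:,1],[0,3,10,50,90,97,100]))
print("face x",np.percentile(fc[:,0],[0,.3,1,50,99,99.7,100]),"y",np.percentile(fc[:,1],[0,.3,1,50,99,99.7,100]))
E
python3 n2.py
```

```text
n [-0.0198414  -0.98083922  0.19380592] N 816 0.017361274192988028  face/fence 227 76
face rect ((-31.989212036132812, -9.151847839355469), (187.7298126220703, 24.383163452148438), 23.41619300842285)
fence rect ((-12.630401611328125, 10.359783172607422), (145.95384216308594, 20.758142471313477), 5.98532247543335)
fence line [ 0.9963654   0.08518187 14.440394   13.001715  ]
rise x 5.013952408032385 drop y 77.72517844104866 yaw -0.16577870294096866
fence x range [-84.75041944 -82.93864846 -81.56741344  29.57517065  59.96255349
  61.08309212  61.29783748] y [ 1.50737113  2.71790335  4.70111139 11.70912163 18.8569217  19.62156879
 23.04899474]
face x [-118.11010905 -118.04526574 -117.2928585   -23.52027854   57.3552874
   58.08953144   58.17922398] y [-46.78910483 -45.71174679 -45.01140609  -9.48411424  18.74754233
  20.39024004  21.10010422]
```

```bash
sed -i 's/^q=PT.*/&; q=q[(q[:,2]>.04)\&(q[:,2]<.15)]/; s/A=A\[A\[:,2\]>.02\]/A=A[(A[:,2]>.02)\&(A[:,2]<.2)]/' nest.py; python3 n2.py
```

```text
n [-0.41391915  0.30802139  0.85661763] N 763 0.0013281339541982783  face/fence 2123 259
face rect ((-33.37359619140625, 7.013092041015625), (189.06265258789062, 105.54701232910156), 1.8324000835418701)
fence rect ((-44.501670837402344, 50.09172058105469), (206.6961212158203, 25.267507553100586), 7.509031772613525)
fence line [  0.998613     0.05265047 -25.437881    52.413296  ]
rise x 21.78644109520411 drop y -21.002375100794335 yaw 11.769623333502341
fence x range [-144.0267064  -125.5901562  -106.30056639  -24.23662089   57.84769717
   60.96770131   61.67462114] y [34.00277169 46.44130425 48.87786175 53.68446922 59.40777766 60.44303163
 61.63913271]
face x [-127.87720358 -125.28224869 -124.34013957  -14.71759661   60.50193278
   61.31601206   62.0053502 ] y [-43.8173166  -43.21384762 -42.4320863    6.40203865  53.3901442
  59.72995117  63.1870948 ]
```

```bash
cat > n3.py <<'E'
from nest import *
from scipy.spatial.transform import Rotation as Ro
from scipy.optimize import least_squares
mk=lambda p:(Ro.from_euler('z',p[0],degrees=True)*Ro.from_euler('y',-22,degrees=True)*Ro.from_euler('x',-22,degrees=True)).as_matrix()
s=least_squares(lambda p:mk(p)[:,2]-n,[10.]); print("yaw",s.x,"angle err deg",np.degrees(np.linalg.norm(s.fun)))
R=mk(s.x); a=(A-c)@R*1000
# local height re-level
fc=a[(abs(a[:,2])<4)&(a[:,0]>-20)]
up=[np.percentile(fc[(fc[:,1]>y)&(fc[:,1]<y+15)][:,0],98.5) for y in range(-35,35,15)]
fc2=a[(abs(a[:,2])<4)]
rt=[np.percentile(-fc2[(fc2[:,0]>x)&(fc2[:,0]<x+20)][:,1],98.5) for x in range(-30,60,20)]
print("upper edge",up,"right edge",rt)
fe=a[(a[:,2]>6)&(a[:,2]<13)&(a[:,1]>40)]
print("fence mid y by x",[(x,np.round(np.percentile(fe[(fe[:,0]>x)&(fe[:,0]<x+30)][:,1],[5,50,95]),1)) for x in range(-120,60,30)],"fence end",np.percentile(fe[:,0],[1,99]))
# plate->fence step: face points nearest the fence
print("face fence-side",[np.round(np.percentile(fc2[(fc2[:,0]>x)&(fc2[:,0]<x+20)&(fc2[:,1]<48)][:,1],98),1) for x in range(-110,60,20)])
hi=a[a[:,2]>50]; print("knob",hi.mean(0),np.ptp(hi,0),len(hi))
lo=a[(a[:,0]<-112)&(a[:,2]>8)]; print("stop block",lo.min(0),lo.max(0),np.median(lo,0))
print("c",c)
np.savez("raw.npz",R=R,c=c)
for nm,(u0,u1,v0,v1) in dict(vial=(303,324,252,272),spindle=(256,272,160,177),coup=(282,300,133,150)).items():
    q=PT[v0:v1,u0:u1].reshape(-1,3); q=q[(q[:,2]>.012)&(q[:,2]<.1)]; print(nm,q.mean(0).round(3),q[:,2].max().round(3))
E
python3 n3.py
```

```text
n [-0.41391915  0.30802139  0.85661763] N 763 0.0013281339541982783  face/fence 2123 259
face rect ((-33.37359619140625, 7.013092041015625), (189.06265258789062, 105.54701232910156), 1.8324000835418701)
fence rect ((-44.501670837402344, 50.09172058105469), (206.6961212158203, 25.267507553100586), 7.509031772613525)
fence line [  0.998613     0.05265047 -25.437881    52.413296  ]
yaw [10.50868014] angle err deg 0.34063358710625763
upper edge [np.float64(60.97202884294089), np.float64(60.121696958447565), np.float64(60.12426933258728), np.float64(60.60100207043574), np.float64(60.49544039186761)] right edge [np.float64(42.3795292567379), np.float64(41.88165970818426), np.float64(41.87245112849509), np.float64(41.404813158270656), np.float64(42.2723498726821)]
fence mid y by x [(-120, array([47.5, 52.5, 58. ])), (-90, array([47.9, 53.3, 58.3])), (-60, array([48.6, 53.8, 59.8])), (-30, array([48.5, 53.4, 59.9])), (0, array([48.6, 53.9, 60.3])), (30, array([49. , 53.9, 60.2]))] fence end [-106.85875771   59.91967025]
face fence-side [np.float64(47.2), np.float64(46.4), np.float64(46.7), np.float64(46.2), np.float64(46.4), np.float64(46.1), np.float64(45.8), np.float64(45.7), np.float64(45.7)]
knob [-26.16700452 -57.47640162  62.04008643] [12.54538508 12.09944475 14.11042088] 37
stop block [-144.73797957   17.69942273    8.87610877] [-112.6847405    43.43380979   21.1780573 ] [-123.73486884   30.53112006   15.97905132]
c [0.57742657 0.26631521 0.09355313]
vial [0.381 0.309 0.052] 0.061
spindle [0.64  0.433 0.037] 0.056
coup [0.715 0.356 0.022] 0.032
```

```bash
cat > g.py <<'E'
from h import *
from scipy.spatial.transform import Rotation as Ro
R=(Ro.from_euler('z',10.7,degrees=True)*Ro.from_euler('y',-22,degrees=True)*Ro.from_euler('x',-22,degrees=True)).as_matrix()
d=np.load("raw.npz"); O=d["c"]+d["R"]@np.array([-.1097,.0475,0])
def go(nx,ny,nz,turn=0,world=None):
    "report shift (units) & turn (units) from the measured pose to nest-frame mm target, tool z=-n, tool y along nest Y (+turn deg about n)"
    s=monitor.read_state(); p=np.array(s["ee_pos"]); q=Ro.from_quat(s["eef_rot"])
    t=O+R@np.array([nx,ny,nz])/1000
    Rt=Ro.from_matrix(R)*Ro.from_euler('z',turn,degrees=True)*Ro.from_matrix(np.diag([-1.,1,-1]))
    print("t",round(s["time"],2),"nest TCP mm",(R.T@(p-O)*1000).round(1),"F nest",(R.T@np.array(s["ft_force"])).round(1),"w",round(s["width"]*1000,1),"grip",round(s["grip_force"],1))
    print("shift units",((t-p)/.025).round(2),"turn units",(np.degrees((Rt*q.inv()).as_rotvec())/5).round(2))
if __name__=="__main__":
    import sys; print("axes units/mm X",(R[:,0]/25).round(4),"Y",(R[:,1]/25).round(4),"n",(R[:,2]/25).round(4)); go(*map(float,sys.argv[1:]))
E
python3 -c "
from g import *
print(O)"
python3 -m crank '{"steps":[[[0.98,-0.56,-0.35],[0,0,0.02]],[[0.98,-0.56,-0.35],[0,0,0.02]],[[0.98,-0.56,-0.35],[0,0,0.02]],[[0.98,-0.56,-0.35],[0,0,0.02]],[[0.98,-0.56,-0.35],[0,0,0.02]],[[0.98,-0.56,-0.35],[0,0,0.02]],[[0.98,-0.56,-0.35],[0,0,0.02]],[[0.98,-0.56,-0.35],[0,0,0.02]],[[0.98,-0.56,-0.35],[0,0,0.02]],[[0.98,-0.56,-0.35],[0,0,0.02]]]}' 87 30
```

```text
[0.47594193 0.29228277 0.03596065]
time: 0.93
ee_pos: [0.5232, 0.4191, 0.1342]
eef_rot: [0.219, 0.976, -0.0, -0.0]
ft_force: [-0.3, 0.3, 0.7]
width: 0.0867
grip_force: 0.0
```

```bash
python3 -m crank '{"steps":[[[-0.02,0.01,-0.8],[0,0,0]],[[0,0,-1],[0,0,0]],[[0,0,-1],[0,0,0]],[[0,0,-1],[0,0,0]],[[0,0,-0.8],[0,0,0]],[[0,0,-0.4],[0,0,0]],[[0,0,-0.2],[0,0,0]],[[0,0,0],[0,0,0]]]}' 87 30; python3 -m crank '{"steps":[[[0,0,0],[0,0,0]],[[0,0,0],[0,0,0]],[[0,0,0],[0,0,0]],[[0,0,0],[0,0,0]],[[0,0,0],[0,0,0]],[[0,0,0],[0,0,0]],[[0,0,0],[0,0,0]],[[0,0,0],[0,0,0]]]}' 20 30
```

```text
time: 1.6
ee_pos: [0.5215, 0.42, 0.0043]
eef_rot: [0.219, 0.976, -0.001, -0.0]
ft_force: [-0.7, -0.0, 0.7]
width: 0.0869
grip_force: 0.0
time: 2.27
ee_pos: [0.5218, 0.4203, 0.0051]
eef_rot: [0.219, 0.976, 0.0, 0.0]
ft_force: [-0.7, -0.5, 0.3]
width: 0.0418
grip_force: 0.0
```

```bash
python3 -m crank '{"steps":[[[0,0,0],[0,0,0]],[[0,0,0],[0,0,0]],[[0,0,0],[0,0,0]],[[0,0,0],[0,0,0]],[[0,0,0.5],[0,0,0]],[[0,0,1],[0,0,0]],[[0,0,1],[0,0,0]],[[0,0,1],[0,0,0]],[[0,0,1],[0,0,0]],[[0,0,1],[0,0,0]]]}' 20 40; python3 g.py 120 -42 60
```

```text
time: 3.1
ee_pos: [0.5216, 0.4202, 0.1446]
eef_rot: [0.219, 0.976, 0.0, 0.0]
ft_force: [0.9, 1.2, -1.6]
width: 0.0295
grip_force: 40.0
axes units/mm X [0.0364 0.0069 0.015 ] Y [-0.0014  0.0375 -0.0139] n [-0.0164  0.0121  0.0344]
t 3.1 nest TCP mm [104.3  80.6 113.4] F nest [ 0.5  1.6 -1.4] w 29.5 grip 40.0
shift units [ 1.62 -5.13  0.1 ] turn units [-4.93 -3.8   6.19]
```

```bash
python3 -m crank '{"steps":[[[0.2,-0.64,0.1],[-0.62,-0.47,0.77]],[[0.2,-0.64,0.1],[-0.62,-0.47,0.77]],[[0.2,-0.64,0.1],[-0.62,-0.47,0.77]],[[0.2,-0.64,0.1],[-0.62,-0.47,0.77]],[[0.2,-0.64,-0.1],[-0.62,-0.47,0.77]],[[0.2,-0.64,-0.1],[-0.62,-0.47,0.77]],[[0.2,-0.64,-0.1],[-0.62,-0.47,0.77]],[[0.2,-0.64,0],[-0.62,-0.47,0.77]],[[0,0,0],[0,0,0]]]}'; python3 g.py 120 -42 30
```

```text
time: 3.85
ee_pos: [0.5606, 0.2899, 0.1444]
eef_rot: [-0.054, 0.962, -0.173, 0.203]
ft_force: [-0.6, 0.6, -3.3]
width: 0.0295
grip_force: 40.0
axes units/mm X [0.0364 0.0069 0.015 ] Y [-0.0014  0.0375 -0.0139] n [-0.0164  0.0121  0.0344]
t 3.85 nest TCP mm [117.4 -42.8  57.7] F nest [-1.7  1.7 -2.4] w 29.5 grip 40.0
shift units [ 0.55 -0.29 -0.92] turn units [ 0.1  -0.03  0.01]
```

```bash
python3 -m crank '{"steps":[[[0.3,-0.15,-0.46],[0.05,-0.01,0]],[[0.25,-0.14,-0.46],[0.05,-0.01,0]],[[0,0,0],[0,0,0]],[[0,0,0],[0,0,0]]]}'; python3 g.py 120 -42 6; python3 - <<'E'
from h import *
import pickle
a=grab("scene");b=grab("top"); pickle.dump((a,b),open("v1.pkl","wb"))
A=cv2.resize(a["pixels"][110:250,230:400],None,fx=2.3,fy=2.3,interpolation=cv2.INTER_CUBIC);B=cv2.resize(b["pixels"][130:270,270:370],(230,322),interpolation=cv2.INTER_CUBIC)
cv2.imwrite("pics/v1.png",np.hstack([A,B]))
E
```

```text
time: 4.18
ee_pos: [0.5756, 0.285, 0.1224]
eef_rot: [-0.05, 0.964, -0.167, 0.203]
ft_force: [-0.5, -0.1, -2.3]
width: 0.0293
grip_force: 40.0
axes units/mm X [0.0364 0.0069 0.015 ] Y [-0.0014  0.0375 -0.0139] n [-0.0164  0.0121  0.0344]
t 4.18 nest TCP mm [121.9 -40.3  31.1] F nest [-1.4  0.7 -1.8] w 29.3 grip 40.0
shift units [ 0.35 -0.38 -0.87] turn units [-0.07 -0.01  0.07]
```

View pics/v1.png

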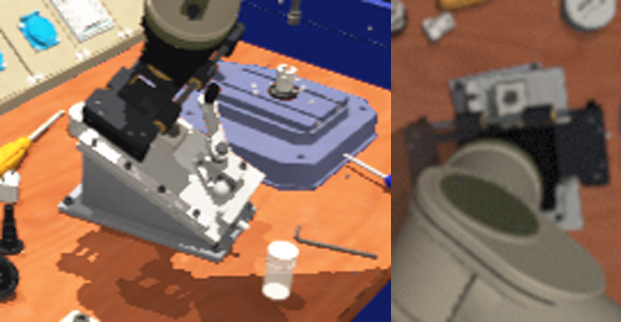

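```bash
python3 -m crank '{"steps":[[[0.06,-0.08,-0.16],[-0.02,0,0.02]],[[0.06,-0.08,-0.16],[-0.02,0,0.02]],[[0.06,-0.08,-0.16],[-0.02,0,0.02]],[[0.06,-0.08,-0.15],[0,0,0]],[[0.06,-0.07,-0.13],[0,0,0]],[[0,0,0],[0,0,0]],[[0,0,0],[0,0,0]]]}'; python3 g.py 120 -42 5
```

```text
time: 4.87
ee_pos: [0.5831, 0.275, 0.1028]
eef_rot: [-0.054, 0.963, -0.169, 0.204]
ft_force: [-0.4, -0.1, -2.5]
width: 0.0296
grip_force: 40.0
axes units/mm X [0.0364 0.0069 0.015 ] Y [-0.0014  0.0375 -0.0139] n [-0.0164  0.0121  0.0344]
t 4.87 nest TCP mm [119.7 -43.1   8.2] F nest [-1.3  0.8 -2. ] w 29.6 grip 40.0
shift units [ 0.06  0.   -0.12] turn units [ 0.   -0.01 -0.01]
```

Next I lower 1 mm per row and watch the force.

```bash
for i in 1 2; do :; done; python3 -m crank '{"steps":[[[0.016,-0.012,-0.034],[0,0,0]],[[0.016,-0.012,-0.034],[0,0,0]],[[0,0,0],[0,0,0]],[[0,0,0],[0,0,0]]]}'; python3 g.py 120 -42 5 | tail -2;  python3 -m crank '{"steps":[[[0.016,-0.012,-0.034],[0,0,0]],[[0,0,0],[0,0,0]],[[0,0,0],[0,0,0]]]}' | grep ft_; python3 g.py 120 -42 5|tail -2
```

```text
time: 5.2
ee_pos: [0.5839, 0.2749, 0.1014]
eef_rot: [-0.054, 0.963, -0.169, 0.204]
ft_force: [-0.6, 0.4, -2.7]
width: 0.0296
grip_force: 40.0
t 5.2 nest TCP mm [119.9 -42.8   6.6] F nest [-1.5  1.4 -2. ] w 29.6 grip 40.0
shift units [ 0.03  0.01 -0.07] turn units [-0.   -0.   -0.02]
ft_force: [-0.2, -0.8, -2.6]
t 5.45 nest TCP mm [119.8 -42.8   5.6] F nest [-1.3  0.2 -2.4] w 29.8 grip 40.0
shift units [ 0.01  0.02 -0.03] turn units [-0.   -0.01 -0.02]
```

```bash
for i in 1; do python3 -m crank '{"steps":[[[0.016,-0.012,-0.034],[0,0,0]],[[0,0,0],[0,0,0]],[[0,0,0],[0,0,0]]]}' >/dev/null; python3 g.py 120 -42 5|sed -n 2p; done;  python3 -m crank '{"steps":[[[0.008,-0.006,-0.017],[0,0,0]],[[0,0,0],[0,0,0]],[[0,0,0],[0,0,0]]]}' >/dev/null; python3 g.py 120 -42 5|sed -n 2p
```

```text
t 5.7 nest TCP mm [120.  -42.6   4.8] F nest [ 0.2  0.7 -0.1] w 29.5 grip 40.0
t 5.95 nest TCP mm [120.2 -42.4   4.7] F nest [-2.5 -0.2  6.4] w 29.7 grip 40.0
```

```bash
python3 -m crank '{"steps":[[[0,0,0],[0,0,0]],[[0,0,0],[0,0,0]],[[-0.2,0.15,0.43],[0,0,0]],[[-0.41,0.3,0.86],[0,0,0]],[[-0.41,0.3,0.86],[0,0,0]],[[-0.41,0.3,0.86],[0,0,0]],[[0,0,0],[0,0,0]],[[0,0,0],[0,0,0]]]}' 48 40;  python3 g.py 125 -18 60; python3 - <<'E'
from h import *
import pickle
a=grab("scene");b=grab("top"); pickle.dump((a,b),open("v2.pkl","wb"))
A=cv2.resize(a["pixels"][110:250,230:400],None,fx=2.3,fy=2.3,interpolation=cv2.INTER_CUBIC);B=cv2.resize(b["pixels"][130:270,270:370],(230,322),interpolation=cv2.INTER_CUBIC)
cv2.imwrite("pics/v2.png",np.hstack([A,B]))
E
```

```text
time: 6.62
ee_pos: [0.5491, 0.3014, 0.1763]
eef_rot: [-0.055, 0.963, -0.168, 0.205]
ft_force: [-0.3, -0.4, 0.2]
width: 0.0479
grip_force: 0.0
axes units/mm X [0.0364 0.0069 0.015 ] Y [-0.0014  0.0375 -0.0139] n [-0.0164  0.0121  0.0344]
t 6.62 nest TCP mm [120.8 -42.7  93.3] F nest [-0.3 -0.4  0.2] w 47.9 grip 0.0
shift units [ 0.67  0.55 -1.43] turn units [-0.03  0.02 -0.03]
```

View pics/v2.png

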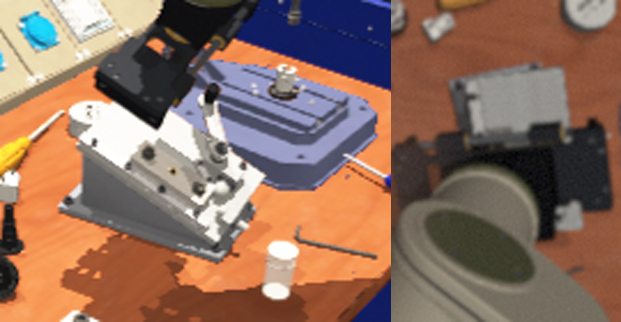

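The scene crop shows the bar lying along the fence with screw heads at (150,153) and (197,187) and the fingers clear. I check its place while moving to the push start with the fingers closing.

```bash
cat > ray.py <<'E'
from g import *
import pickle,sys
def ray(c,u,v,z):
    T=np.array(c["T"]); d=T[:3,:3]@np.array([(u-c["cx"])/c["f"],-(v-c["cy"])/c["f"],-1]); o=R.T@(T[:3,3]-O)*1000; d=R.T@d
    return (o+d*(z-o[2])/d[2]).round(1)
E
python3 - <<'E'
from ray import *
a,b=pickle.load(open("v2.pkl","rb")); a["f"]
for u,v,z in((150,153,29),(197,187,29),(173,170,20.5)): print(ray(a,230+u/2.3,110+v/2.3,z))
E
python3 -m crank '{"steps":[[[0.17,0.12,-0.2],[0,0,0]],[[0.17,0.12,-0.28],[0,0,0]],[[0.17,0.12,-0.28],[0,0,0]],[[0.17,0.11,-0.3],[0,0,0]],[[0.17,0.11,-0.3],[0,0,0]],[[0,0,0],[0,0,0]],[[0,0,0],[0,0,0]],[[0,0,0],[0,0,0]],[[0,0,0],[0,0,0]],[[0,0,0],[0,0,0]]]}' 0 40; python3 g.py 130 -18 6
```

```text
[ 95.1 -13.7  29. ]
[ 32.6 -12.6  29. ]
[ 65.1 -17.8  20.5]
time: 7.55
ee_pos: [0.5704, 0.3149, 0.141]
eef_rot: [-0.054, 0.963, -0.168, 0.204]
ft_force: [-0.2, 0.5, -0.1]
width: 0.0008
grip_force: 0.0
axes units/mm X [0.0364 0.0069 0.015 ] Y [-0.0014  0.0375 -0.0139] n [-0.0164  0.0121  0.0344]
t 7.55 nest TCP mm [129.3 -18.5  58.4] F nest [-0.2  0.5  0.1] w 0.8 grip 0.0
shift units [ 0.88 -0.61 -1.8 ] turn units [-0.01  0.   -0.02]
```

```bash
python3 -m crank '{"steps":[[[0.22,-0.15,-0.45],[0,0,0]],[[0.22,-0.15,-0.45],[0,0,0]],[[0.22,-0.15,-0.45],[0,0,0]],[[0.15,-0.1,-0.3],[0,0,0]],[[0.07,-0.06,-0.15],[0,0,0]],[[0,0,0],[0,0,0]]]}' ; python3 g.py 123 -18 6
```

```text
time: 8.05
ee_pos: [0.5925, 0.298, 0.0939]
eef_rot: [-0.054, 0.963, -0.17, 0.203]
ft_force: [0.4, -0.1, 0.7]
width: 0.0004
grip_force: 0.0
axes units/mm X [0.0364 0.0069 0.015 ] Y [-0.0014  0.0375 -0.0139] n [-0.0164  0.0121  0.0344]
t 8.05 nest TCP mm [128.9 -18.7   3.7] F nest [ 0.6 -0.4  0.4] w 0.4 grip 0.0
shift units [-0.25  0.01 -0.02] turn units [ 0.02 -0.02 -0.  ]
```

```bash
python3 -m crank '{"steps":[[[-0.06,-0.006,-0.01],[0,0,0]],[[-0.06,-0.006,-0.01],[0,0,0]],[[-0.06,-0.006,-0.01],[0,0,0]],[[-0.06,-0.006,-0.01],[0,0,0]],[[0,0,0],[0,0,0]]]}'>/dev/null ; python3 g.py 123 -18 6 | sed -n 2p
python3 -m crank '{"steps":[[[-0.036,-0.007,-0.015],[0,0,0]],[[-0.036,-0.007,-0.015],[0,0,0]],[[0,0,0],[0,0,0]]]}'>/dev/null ; python3 g.py 123 -18 6 | sed -n 2p
python3 -m crank '{"steps":[[[-0.036,-0.007,-0.015],[0,0,0]],[[-0.036,-0.007,-0.015],[0,0,0]],[[0,0,0],[0,0,0]]]}'>/dev/null ; python3 g.py 123 -18 6 | sed -n 2p
```

```text
t 8.47 nest TCP mm [123.7 -17.6   7.5] F nest [ 0.7  0.4 -0.1] w 0.3 grip 0.0
t 8.72 nest TCP mm [122.9 -17.8   7.5] F nest [5.  0.2 0.7] w 0.5 grip 2.5
t 8.97 nest TCP mm [122.1 -18.    7.7] F nest [ 9.9 -0.5 -1.7] w 0.4 grip 4.6
```

```bash
python3 -m crank '{"steps":[[[-0.036,-0.007,-0.015],[0,0,0]],[[0,0,0],[0,0,0]]]}'>/dev/null ; python3 g.py 123 -18 6 | sed -n 2p
python3 -m crank '{"steps":[[[-0.036,-0.007,-0.015],[0,0,0]],[[0,0,0],[0,0,0]]]}'>/dev/null ; python3 g.py 123 -18 6 | sed -n 2p
python3 -m crank '{"steps":[[[-0.036,-0.007,-0.015],[0,0,0]],[[0,0,0],[0,0,0]]]}'>/dev/null ; python3 g.py 123 -18 6 | sed -n 2p
```

```text
t 9.13 nest TCP mm [121.  -18.    7.6] F nest [ 7.9 -0.3  0. ] w 0.5 grip 4.2
t 9.3 nest TCP mm [119.6 -18.1   7.5] F nest [ 6.2 -0.2  0.4] w 0.2 grip 3.4
t 9.47 nest TCP mm [118.2 -18.2   7.4] F nest [ 5.1 -0.9  2.7] w 0.3 grip 2.6
```

```bash
python3 -m crank '{"steps":[[[-0.036,-0.007,-0.015],[0,0,0]],[[-0.036,-0.007,-0.015],[0,0,0]],[[-0.036,-0.007,-0.015],[0,0,0]],[[0,0,0],[0,0,0]]]}'>/dev/null ; python3 g.py 123 -18 6 | sed -n 2p
python3 -m crank '{"steps":[[[-0.036,-0.007,-0.015],[0,0,0]],[[-0.036,-0.007,-0.015],[0,0,0]],[[0,0,0],[0,0,0]]]}'>/dev/null ; python3 g.py 123 -18 6 | sed -n 2p
python3 -m crank '{"steps":[[[-0.036,-0.007,-0.015],[0,0,0]],[[0,0,0],[0,0,0]],[[0,0,0],[0,0,0]]]}'>/dev/null ; python3 g.py 123 -18 6 | sed -n 2p
```

```text
t 9.8 nest TCP mm [114.4 -18.    7.3] F nest [ 4.7 -0.7  3. ] w 0.4 grip 2.6
t 10.05 nest TCP mm [112.  -17.9   7.2] F nest [ 4. -1.  2.] w 0.3 grip 2.3
t 10.3 nest TCP mm [110.7 -17.8   6.9] F nest [ 4.1 -0.8  3.2] w 0.4 grip 2.2
```

```bash
for k in 1 2; do :; done
python3 -m crank '{"steps":[[[-0.036,-0.007,-0.015],[0,0,0]],[[0,0,0],[0,0,0]],[[0,0,0],[0,0,0]]]}'>/dev/null ; python3 g.py 123 -18 6 | sed -n 2p
python3 -m crank '{"steps":[[[-0.036,-0.007,-0.015],[0,0,0]],[[0,0,0],[0,0,0]],[[0,0,0],[0,0,0]]]}'>/dev/null ; python3 g.py 123 -18 6 | sed -n 2p
python3 -m crank '{"steps":[[[-0.036,-0.007,-0.015],[0,0,0]],[[0,0,0],[0,0,0]],[[0,0,0],[0,0,0]]]}'>/dev/null ; python3 g.py 123 -18 6 | sed -n 2p
```

```text
t 10.55 nest TCP mm [109.5 -17.9   6.8] F nest [ 3.7 -0.   3.2] w 0.7 grip 1.9
t 10.8 nest TCP mm [108.5 -17.9   6.8] F nest [ 3.2 -0.8  2.3] w 0.7 grip 1.7
t 11.05 nest TCP mm [107.6 -17.9   6.8] F nest [4.6 0.9 1.5] w 0.5 grip 1.8
```

```bash

python3 -m crank '{"steps":[[[-0.036,-0.007,-0.015],[0,0,0]],[[0,0,0],[0,0,0]],[[0,0,0],[0,0,0]]]}'>/dev/null ; python3 g.py 123 -18 6 | sed -n 2p
python3 -m crank '{"steps":[[[-0.036,-0.007,-0.015],[0,0,0]],[[0,0,0],[0,0,0]],[[0,0,0],[0,0,0]]]}'>/dev/null ; python3 g.py 123 -18 6 | sed -n 2p
```

```text
t 11.3 nest TCP mm [107.6 -18.    6.9] F nest [ 7.2  1.3 -0.6] w 0.4 grip 3.5
t 11.55 nest TCP mm [107.5 -18.2   7.1] F nest [ 9.7 -0.1 -0.2] w 0.4 grip 4.8
```

```bash

python3 -m crank '{"steps":[[[-0.036,-0.007,-0.015],[0,0,0]],[[0,0,0],[0,0,0]],[[0,0,0],[0,0,0]]]}'>/dev/null ; python3 g.py 123 -18 6 | sed -n 2p
```

```text
t 11.8 nest TCP mm [107.3 -18.1   7.4] F nest [12.1  0.9 -1.8] w 0.4 grip 6.1
```

```bash

python3 -m crank '{"steps":[[[-0.036,-0.007,-0.015],[0,0,0]],[[0,0,0],[0,0,0]],[[0,0,0],[0,0,0]],[[0,0,0],[0,0,0]]]}'>/dev/null ; python3 g.py 123 -18 6 | sed -n 2p
python3 -m crank '{"steps":[[[0.1,0.02,0.04],[0,0,0]],[[0.18,0.035,0.075],[0,0,0]],[[0.18,0.035,0.075],[0,0,0]],[[-0.2,0.15,0.43],[0,0,0]],[[-0.41,0.3,0.86],[0,0,0]],[[-0.41,0.3,0.86],[0,0,0]],[[-0.41,0.3,0.86],[0,0,0]],[[0,0,0],[0,0,0]]]}' ; python3 g.py 83 -104.5 90
```

```text
t 12.13 nest TCP mm [107.3 -18.2   7.6] F nest [15.7  0.4 -0.8] w 0.5 grip 7.5
time: 12.8
ee_pos: [0.5428, 0.328, 0.1716]
eef_rot: [-0.055, 0.963, -0.166, 0.205]
ft_force: [0.9, 1.0, -0.0]
width: 0.0009
grip_force: 0.0
axes units/mm X [0.0364 0.0069 0.015 ] Y [-0.0014  0.0375 -0.0139] n [-0.0164  0.0121  0.0344]
t 12.8 nest TCP mm [117.9 -15.9 100. ] F nest [ 1.   0.9 -0.1] w 0.9 grip 0.0
shift units [-0.99 -3.68  0.36] turn units [-0.06  0.02 -0.06]
```

```bash
python3 -m crank '{"steps":[[[-0.2,-0.74,0.07],[0,0,0]],[[-0.2,-0.74,0.07],[0,0,0]],[[-0.2,-0.74,0.07],[0,0,0]],[[-0.2,-0.74,0.07],[0,0,0]],[[-0.2,-0.74,0.07],[0,0,0]],[[0,0,0],[0,0,0]],[[0,0,0],[0,0,0]],[[0,0,0],[0,0,0]]]}' 45 25 | grep time; python3 g.py 83 -104.5 45; python3 - <<'E'
from ray import *
a=grab("scene"); pickle.dump(a,open("v3.pkl","wb"))
im=a["pixels"][130:200,290:360]; P=pts(a)[130:200,290:360]; N=(P-O)@R*1000
m=(N[...,2]>42)&(N[...,2]<66)&(abs(N[...,0]-83)<14)&(abs(N[...,1]+105)<14)&(im.max(-1)<70)
q=N[m]; print("knob pts",m.sum(), np.percentile(q,[5,50,95],axis=0).round(1) if m.any() else "")
cv2.imwrite("pics/v3.png",cv2.resize(a["pixels"][110:250,230:400],None,fx=3,fy=3,interpolation=cv2.INTER_CUBIC))
E
```

```text
time: 13.47
axes units/mm X [0.0364 0.0069 0.015 ] Y [-0.0014  0.0375 -0.0139] n [-0.0164  0.0121  0.0344]
t 13.47 nest TCP mm [  81.2 -106.4   84.3] F nest [-0.2  0.1 -0.2] w 42.3 grip 0.0
shift units [ 0.71 -0.39 -1.35] turn units [-0.01 -0.01 -0.02]
knob pts 0
```

View pics/v3.png

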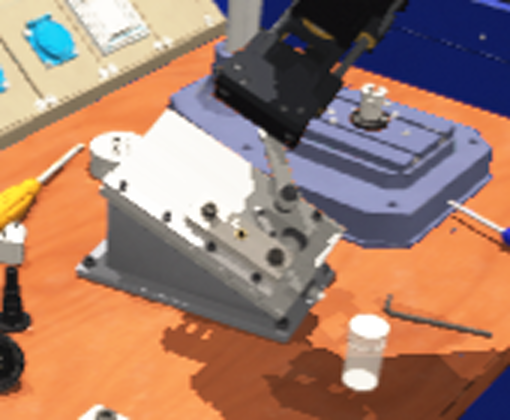

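The bar sits further down the fence now (screw heads at (209,211) and (257,277)), vial untouched, and the gripper is above the knob. Descend and take the knob.

```bash
python3 -m crank '{"steps":[[[0.17,-0.08,-0.32],[0,0,0]],[[0.17,-0.09,-0.33],[0,0,0]],[[0.17,-0.09,-0.33],[0,0,0]],[[0.17,-0.09,-0.3],[0,0,0]],[[0,0,0],[0,0,0]]]}' 45 25 | grep force; python3 g.py 83 -104.5 46|tail -2;  python3 -m crank '{"steps":[[[0,0,0],[0,0,0]],[[0,0,0],[0,0,0]],[[0,0,0],[0,0,0]],[[0,0,0],[0,0,0]],[[0,0,0],[0,0,0]],[[0,0,0],[0,0,0]],[[0,0,0],[0,0,0]]]}' 8 20; python3 g.py 83 -104.5 46 | tail -2
```

```text
ft_force: [0.0, 0.4, 0.6]
grip_force: 0.0
t 13.93 nest TCP mm [  82.2 -105.5   44.2] F nest [0.3 0.1 0.6] w 45.0 grip 0.0
shift units [-0.    0.07  0.06] turn units [ 0.03 -0.03 -0.  ]
time: 14.52
ee_pos: [0.5364, 0.2225, 0.1442]
eef_rot: [-0.054, 0.963, -0.169, 0.204]
ft_force: [0.9, -0.9, 2.8]
width: 0.0141
grip_force: 20.0
t 14.52 nest TCP mm [  83.7 -105.    47.1] F nest [ 1.7 -1.8  1.7] w 14.1 grip 20.0
shift units [-0.01  0.   -0.05] turn units [-0.    0.   -0.02]
```

```bash
python3 -m crank '{"steps":[[[0.1,0.17,-0.01],[0,0,0]],[[0.1,0.17,-0.01],[0,0,0]],[[0.11,0.17,-0.01],[0,0,0]],[[0,0,0],[0,0,0]]]}' | grep force; python3 g.py 89.7 -93 46|tail -2;  python3 -m crank '{"steps":[[[0.07,0.2,-0.04],[0,0,0]],[[0.07,0.2,-0.04],[0,0,0]],[[0.07,0.2,-0.04],[0,0,0]],[[0,0,0],[0,0,0]]]}' | grep -v eef; python3 g.py 95.9 -78 46 | tail -2
```

```text
ft_force: [3.2, -2.3, 4.9]
grip_force: 20.0
t 14.85 nest TCP mm [ 93.9 -93.3  47.2] F nest [ 4.3 -4.   2.2] w 14.3 grip 20.0
shift units [-0.13 -0.03 -0.11] turn units [ 0.    0.02 -0.01]
time: 15.18
ee_pos: [0.5509, 0.2509, 0.1413]
ft_force: [5.9, -0.1, 4.3]
width: 0.0143
grip_force: 20.0
t 15.18 nest TCP mm [100.6 -77.9  47.2] F nest [ 7.  -1.8  1.2] w 14.3 grip 20.0
shift units [-0.15 -0.05 -0.11] turn units [-0.01  0.03 -0.02]
```

```bash
python3 -m crank '{"steps":[[[0.035,0.21,-0.056],[0,0,0]],[[0.035,0.21,-0.056],[0,0,0]],[[0.035,0.21,-0.056],[0,0,0]],[[0,0,0],[0,0,0]]]}' | grep grip; python3 g.py 102 -62 46|tail -2;  python3 -m crank '{"steps":[[[-0.033,0.195,-0.085],[0,0,0]],[[-0.033,0.195,-0.085],[0,0,0]],[[-0.033,0.195,-0.085],[0,0,0]],[[0,0,0],[0,0,0]]]}' | grep grip; python3 g.py 99.9 -46 46 | tail -2
```

```text
grip_force: 20.0
t 15.52 nest TCP mm [103.6 -61.3  47.3] F nest [ 5.5 -0.6  1.8] w 14.0 grip 20.0
shift units [-0.04 -0.05 -0.06] turn units [-0.01  0.02 -0.03]
grip_force: 20.0
t 15.85 nest TCP mm [100.2 -44.8  47.2] F nest [1.4 0.5 3.2] w 14.4 grip 20.0
shift units [ 0.01 -0.06 -0.03] turn units [-0.01  0.   -0.03]
```

```bash
python3 -m crank '{"steps":[[[-0.08,0.17,-0.1],[0,0,0]],[[-0.08,0.17,-0.1],[0,0,0]],[[-0.08,0.17,-0.1],[0,0,0]],[[0,0,0],[0,0,0]]]}' | grep grip; python3 g.py 93.7 -31 46|tail -2;  python3 -m crank '{"steps":[[[-0.126,0.13,-0.11],[0,0,0]],[[-0.126,0.13,-0.11],[0,0,0]],[[-0.126,0.13,-0.11],[0,0,0]],[[0,0,0],[0,0,0]]]}' | grep grip; python3 g.py 83.8 -18.2 46 | tail -2
```

```text
grip_force: 20.0
t 16.18 nest TCP mm [ 93.8 -30.   47.2] F nest [ 0.5 -0.5  4.8] w 14.4 grip 20.0
shift units [ 0.02 -0.05 -0.03] turn units [-0.01 -0.   -0.03]
grip_force: 20.0
t 16.52 nest TCP mm [ 83.9 -18.1  47.2] F nest [ 0.1 -2.8  8. ] w 14.1 grip 20.0
shift units [ 0.02 -0.02 -0.04] turn units [-0.01  0.   -0.03]
```

```bash
python3 -m crank '{"steps":[[[-0.17,0.1,-0.095],[0,0,0]],[[-0.165,0.1,-0.095],[0,0,0]],[[-0.165,0.095,-0.1],[0,0,0]],[[0,0,0],[0,0,0]]]}' | grep grip; python3 g.py 71 -8.3 46|tail -2;  python3 -m crank '{"steps":[[[-0.185,0.045,-0.1],[0,0,0]],[[-0.185,0.045,-0.1],[0,0,0]],[[-0.185,0.045,-0.1],[0,0,0]],[[0,0,0],[0,0,0]]]}' | grep grip; python3 g.py 56 -2.1 46 | tail -2
```

```text
grip_force: 20.0
t 16.85 nest TCP mm [70.3 -9.  47.3] F nest [ 0.3 -3.   3.4] w 14.5 grip 20.0
shift units [ 0.05  0.01 -0.05] turn units [ 0.01 -0.01 -0.02]
grip_force: 20.0
t 17.18 nest TCP mm [55.2 -3.1 47.4] F nest [-0.8 -4.6  1. ] w 14.1 grip 20.0
shift units [ 0.05  0.03 -0.05] turn units [ 0.01 -0.01 -0.01]
```

```bash
python3 -m crank '{"steps":[[[-0.19,-0.02,-0.085],[0,0,0]],[[-0.19,-0.02,-0.085],[0,0,0]],[[-0.19,-0.02,-0.085],[0,0,0]],[[0,0,0],[0,0,0]]]}' | grep grip; python3 g.py 36 0 46|tail -2;  python3 -m crank '{"steps":[[[-0.07,-0.014,-0.03],[0,0,0]],[[-0.07,-0.014,-0.03],[0,0,0]],[[0,0,0],[0,0,0]]]}' | grep grip; python3 g.py 36 0 46 | tail -2
```

```text
grip_force: 20.0
t 17.52 nest TCP mm [39.5 -0.6 47.5] F nest [ 0.9  1.3 -4.1] w 14.2 grip 20.0
shift units [-0.11 -0.02 -0.11] turn units [-0.01 -0.01 -0.03]
grip_force: 20.0
t 17.77 nest TCP mm [36.4 -0.6 47.5] F nest [ 3.3  3.2 -4.7] w 13.9 grip 20.0
shift units [ 0.01  0.   -0.06] turn units [-0.02 -0.01 -0.03]
```

```bash
python3 -m crank '{"steps":[[[-0.055,-0.02,-0.02],[0,0,0]],[[-0.055,-0.02,-0.02],[0,0,0]],[[0,0,0],[0,0,0]]]}' | grep grip; python3 g.py 36 0 46|tail -2;  python3 -m crank '{"steps":[[[-0.055,-0.012,-0.02],[0,0,0]],[[-0.055,-0.012,-0.02],[0,0,0]],[[0,0,0],[0,0,0]]]}' | grep grip; python3 g.py 36 0 46 | tail -2
```

```text
grip_force: 20.0
t 18.02 nest TCP mm [34.3 -0.6 47.5] F nest [  7.    5.7 -10.2] w 14.3 grip 20.0
shift units [ 0.09  0.02 -0.04] turn units [-0.03  0.01 -0.04]
grip_force: 20.0
t 18.27 nest TCP mm [33.8 -0.7 47.8] F nest [ 17.3   8.9 -16.7] w 14.4 grip 20.0
shift units [ 0.11  0.02 -0.04] turn units [-0.06  0.05 -0.04]
```

```bash
python3 -m crank '{"steps":[[[0.05,0,-0.02],[0,0,0]],[[0.05,0,-0.02],[0,0,0]],[[0,0,0],[0,0,0]],[[0,0,0],[0,0,0]],[[0,0,0],[0,0,0]],[[0,0,0],[0,0,0]],[[0,0,0],[0,0,0]]]}' 45 20| grep for;  python3 -m crank '{"steps":[[[-0.2,0.15,0.43],[0,0,0]],[[-0.41,0.3,0.86],[0,0,0]],[[-0.41,0.3,0.86],[0,0,0]],[[-0.41,0.3,0.86],[0,0,0]],[[-0.41,0.3,0.86],[0,0,0]],[[0,0.3,0.8],[0,0,0]],[[0,0,0],[0,0,0]],[[0,0,0],[0,0,0]]]}'; python3 - <<'E'
from ray import *
a=grab("scene");b=grab("top"); pickle.dump((a,b),open("v4.pkl","wb"))
A=cv2.resize(a["pixels"][110:250,230:400],None,fx=2.9,fy=2.9,interpolation=cv2.INTER_CUBIC);B=cv2.resize(b["pixels"][130:270,270:370],(290,406),interpolation=cv2.INTER_CUBIC)
cv2.imwrite("pics/v4.png",np.hstack([A,B]))
N=(pts(a)-O)@R*1000; m=(N[...,2]>45)&(N[...,2]<68)&(abs(N[...,0]-36)<25)&(abs(N[...,1])<25); print("knob",N[m].mean(0).round(1),m.sum())
E
```

```text
ft_force: [0.2, -0.1, 0.2]
grip_force: 0.0
time: 19.52
ee_pos: [0.4405, 0.3526, 0.2064]
eef_rot: [-0.054, 0.963, -0.167, 0.205]
ft_force: [-0.2, -0.8, -0.4]
width: 0.0449
grip_force: 0.0
knob [37.1  2.6 59.5] 48
```

View pics/v4.png

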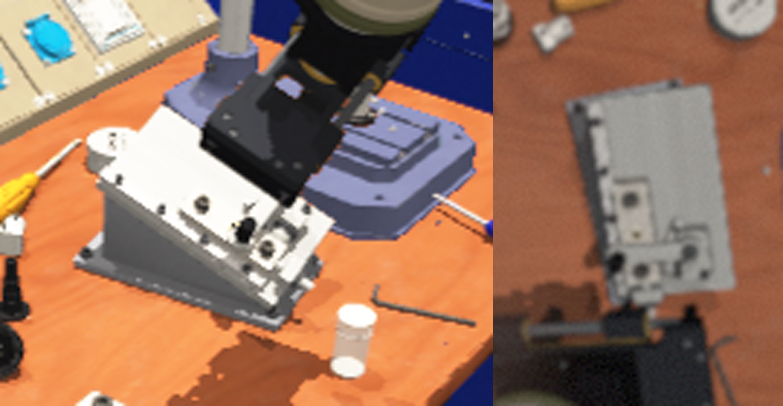

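The arm lies across the bar: knob at (243,229) scene and (616,262) top, with the upper screw head at (203,204). A last numeric check of the bar, then I hand in.

```bash
python3 - <<'E'
from ray import *
a,b=pickle.load(open("v4.pkl","rb"))
print(ray(a,230+203/2.9,110+204/2.9,29),ray(a,230+266/2.9,110+248/2.9,29)); print(ray(b,270+137/2.9,130+199/2.9,29),ray(b,270+149/2.9,130+271/2.9,29))
N=(pts(b)-O)@R*1000; m=(abs(N[...,2]-20.5)<3)&(N[...,0]>62)&(N[...,0]<115)&(N[...,1]<5)&(N[...,1]>-40)
print("bar top: x max",np.percentile(N[m][:,0],98).round(1),"y",np.percentile(N[m][:,1],[3,50,97]).round(1))
k=(N[...,2]>50)&(N[...,2]<68)&(abs(N[...,0]-36)<25)&(abs(N[...,1])<25); print("knob top",N[k].mean(0).round(1),k.sum())
E
```

```text
[ 79.7 -12.6  29. ] [ 14.5 -12.7  29. ]
[ 84.  -16.7  29. ] [ 16.4 -18.3  29. ]
bar top: x max 95.9 y [-29.1 -15.4  -0.5]
knob top [37.8 -1.2 62.3] 40
```

```bash
python3 -c "
from bench import ticket
print(ticket.close_job())"
```

```text
the job is handed in; nothing more can be done
None
```

The job is handed in at about 20 s of the 58 s allowed, with no verdict returned: the bar was pressed home on the stop screw with about 16 N at the tool and lies against the fence, the clamp arm was swung over it until it met its end of travel, the gripper was clear of everything, and nothing touched the vial, spindle or coupling.

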